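# Zero the coffee grinder and open it four clicks

### The arm

A 7-joint arm with a two-finger parallel gripper is mounted at the origin on the work surface. World frame = base frame: x ahead of the robot, y to its left, z up, the work surface at z = 0. Lengths are in m, angles in rad, forces in N, time in s.
With the tool pointing down it reaches from about 0.4 to 0.85 m from the base axis. Payload 10.4 kg.
Tool frame: the origin (TCP) lies midway between the tips of the shut fingers; the grasp point (between the pads) lies 19 mm behind it (manip.hold_point_z is the distance from the TCP to the grasp point, in m); z points along the fingers, y is the line along which they close (so a half turn about z gives the same grasp; the last joint's range is limited). The gripper opens to 85 mm and grips with 20 to 120 N. Pads are 22 mm wide; open, the fingers measure 114 mm over their backs; the gripper's body (76 mm by 85 mm) begins 54 mm behind the grasp point. The pads swing forward as they close: fully open they stand 13 mm farther back than shut.
Start: joints at [-1.184, 0.332, -0.065, 1.46, 0.022, 1.35, -0.088], TCP at [0.249, 0.573, 0.231] pointing down, gripper open.
Joint ranges: [-2.6, 2.6], [-0.5, 2.12], [-1.47, 1.34], [0.16, 2.42], [-1.27, 4.41], [0.06, 2.06], [-2.6, 2.6]. Speed limits (rad/s): [2.22, 2.22, 2.79, 2.79, 3.14, 3.14, 3.14].

### API

Orientations are given as a unit quaternion [x, y, z, w].
In Python, from workcell import manip, eyes, job gives the robot as it stands.
- The arm moves only by the shell command python3 -m crank 'ROWS' [FORCE]. ROWS is JSON, a list that holds one entry, the list of rows, each a list of 7 numbers: the finger opening in cm, from 0 to 8.54, then the shift along the world's x, y, z in cm, then the turn, a rotation vector about the world's x, y, z in degrees. In form: [[[hand, x, y, z, ax, ay, az], ...]]. A call has 1 to 20 rows; each row shifts and turns the commanded pose from where the row before left it; what a row does not reach is not made up. A row lasts 1/8 s, in which the tool goes at most 62.5 mm and 10.7 degrees, less where a joint would pass 70% of its speed; a pose out of reach is approached as far as the arm can. A call with a gripper value outside its range is refused whole. The fingers move at their own pace and stop on an object; FORCE is the grip in N (left out, the last holds). Time passes only in rows, so rows that do not move let the fingers close. It gives the time, the measured TCP pose, the force, the opening and the grip force at its end, in the units of the state.
- manip.get_obs(): the state, without advancing time (a new reading comes with each control period).
- eyes.camera(name): name is "side" or "top" or "wrist"; returns (picture, depth): 400x640x3 uint8, red, green, blue; 400x640 float32, m along the optical axis (not along the pixel's ray), 0 where there is no reading.
- eyes.camera_params(name): a dict with "fx", "fy", "cx", "cy" (pixels), "world_from_camera" (4x4, takes a point from camera to world coordinates); the wrist camera has in their place "hand_eye" (4x4, takes a point from camera to tool coordinates, whose origin is the TCP and whose axes are the flange's). Camera axes: x right, y down, z forward; pixel columns grow to the right and rows downward; lengths in m; the calibration is good to about 2 mm. The wrist camera is an equidistant fisheye: a pixel r from the principal point sees the ray r / f radians off the axis. A picture is of the moment at which its call begins: read the wrist's pose just before it. camera_params takes no time and is no camera call.
- job.hand_in(): hands the job in; it is judged then, once.
The state is a dict: "clock": time; "joint_pos": joint angles; "joint_velocities": joint speeds; "tau": joint torques, N m; "position": TCP position; "ee_rot": TCP orientation; "ft_force": force on the tool from outside, world axes, zero at the start; "torque": the same for the moment, N m; "grip_width": opening from 0.0 (shut) to 1.0 (fully open); "grasp_force": force on a finger pad.
Only numpy, scipy, OpenCV 4.12 (cv2) and the standard library are available. Lean on these libraries where they do the work, as an engineer would, in place of code of your own. Each camera call takes 0.05 s, during which the arm holds its last target. There are 200 camera calls.

### The job

The coffee grinder on the drainer has been washed and its grind setting is lost. Turn the bar dial on its top clockwise, click by click, until you feel it come up against its closed stop, without forcing it against the stop, then turn it back anticlockwise exactly four clicks from closed and let go of it. Leave the rest of the washing-up where it stands.

Things in the scene. Friction and masses are not known exactly. Their poses are not given: they have to be found in the camera images.
- dial_grip (a point): Where to grip the dial: on its vertical turning axis, 182 mm above the drainer. The dial is a black upright bar, 60 mm long (this point's x runs along it), 14 mm thick (y), on a round disc of 72 mm diameter. Bar top 7 mm above this point, disc top 22 mm below. Its ends look alike and its direction says nothing of the setting, as the mechanism sits at any angle: feel for the stop.
- dial_disc (a point): Centre of the disc's top, on the turning axis. Clockwise from above closes, anticlockwise opens. A click is 20 degrees (0.349 rad); let go, the dial settles in the nearest click. It starts 2 to 6 clicks open (hidden) and opens to 9. Passing a click takes a torque of 0.1 to 0.15 N m, which drops away past the crest, half-way between clicks. Grip firmly (about 45 N).
- collar_top (a point): Centre of the top of the plain steel collar (84 mm diameter, 21 mm tall) under the dial, holding the closed stop, met 2 degrees past the closed click. It is springy: torque climbs by 3 N m per rad on top of the click's own. 0.22 to 0.35 N m that does not fall away means the stop; beyond 12 degrees past the closed click (over 0.45 N m) is forcing it. Let go there, the dial springs back to closed.
- grinder: Hand coffee grinder, fixed by a round rubber suction foot (128 mm diameter): a wooden box 94 x 94 mm, its top 130 mm above the drainer, a drawer on its -x side, a steel crank on its +y side reaching 108 mm from the middle, lower than the box's top. On the box sit the collar and the dial. Origin: centre of the underside, straight below the dial's axis.
- burr (a joint): Gap of the burrs inside the grinder, in m: 0 in the closed click, growing by 0.00001 m (0.01 mm) with each click open, negative when the dial is forced into the closed stop. The reading's noise is many clicks wide, so it does not give the setting: count clicks from the stop.
- tin: Aluminium baking tin, an open box 200 x 240 x 50 mm; loose, not to be disturbed. Origin: centre of its underside.
- beaker: Pink plastic beaker, 72 mm across, 100 mm tall, standing close beside the grinder; loose, not to be disturbed. Origin: centre of its underside.
- spoon: Wooden spoon, 270 mm long, lying along its x; loose, not to be disturbed. Origin: near its middle, on its underside.
- brush: Washing-up brush lying along its x; loose, not to be disturbed. Origin: near its middle, on its underside.
- mug: White ceramic mug, 80 mm across, 90 mm tall; loose, not to be disturbed. Origin: centre of its underside.

How it is judged:
By the outcome, as a careful person would: the job done as asked, in the order asked, and still so for the second after the job is handed in, with the robot touching nothing.
It also fails if it takes over 72 s, if anything falls off the work surface, if the arm or the gripper's body presses on something with over 40 N, if the wrist force passes 120 N, or if a joint passes its speed limit or range.

## Working session

There is one attempt and no reset: what is moved stays moved. The work goes in short steps, Python scripts to look and compute and a shell command to move; the robot and the scene stay as the last step left them, time stands still between calls to the robot, and variables do not carry over. Pictures are saved under pics/ and viewed, at most 10 in all, crops included, and the job is handed in when it is done.

```bash
mkdir -p pics; python3 - <<'E'
from workcell import manip, eyes, job
import cv2,numpy as np
for n in("top","side"):
    p,d=eyes.camera(n); cv2.imwrite(f"pics/{n}1.png",p[:,:,::-1]); np.save(f"pics/{n}1.npy",d)
    c=eyes.camera_params(n);print(n,c)
print(manip.get_obs())
E
```

```text
top {'fx': 427.62623781794014, 'fy': 427.62623781794014, 'cx': 326.65024167336264, 'cy': 195.94561667232637, 'world_from_camera': array([[-0.00931892, -0.99525389,  0.09686512,  0.29009102],
       [-0.99987439,  0.00803234, -0.01366363,  0.0390689 ],
       [ 0.01282073, -0.09698029, -0.99520372,  1.68476256],
       [ 0.        ,  0.        ,  0.        ,  1.        ]])}
side {'fx': 490.7249007421762, 'fy': 490.7249007421762, 'cx': 320.4928634673708, 'cy': 204.6267635363853, 'world_from_camera': array([[ 0.97905395, -0.1496374 ,  0.13806522,  0.20041628],
       [-0.2032127 , -0.67632846,  0.70801441, -1.31783727],
       [-0.012568  , -0.72124092, -0.69257027,  1.43311622],
       [ 0.        ,  0.        ,  0.        ,  1.        ]])}
{'clock': 0.1, 'joint_pos': array([-1.18359914,  0.33278322, -0.0646945 ,  1.46085052,  0.02158944,
        1.3498926 , -0.0885374 ]), 'joint_velocities': array([ 0.0003901 , -0.00213706, -0.0014869 , -0.00348589, -0.00041663,
        0.00089392,  0.00085562]), 'tau': array([ 1.11243178e-03, -6.26746774e+01,  4.88206709e-02, -3.92428136e+01,
        1.62562594e-02,  6.97932832e-03, -7.23039284e-05]), 'position': array([0.24888523, 0.57294708, 0.23061462]), 'ee_rot': array([ 2.03480487e-01,  9.79078806e-01, -6.10842227e-04, -1.02634327e-04]), 'ft_force': array([-1.2085015 ,  0.25842509,  0.49209194]), 'torque': array([-0.03404158,  0.01907156, -0.02493244]), 'grasp_force': 0.0, 'grip_width': 0.9988547662900893}
```

View pics/top1.png

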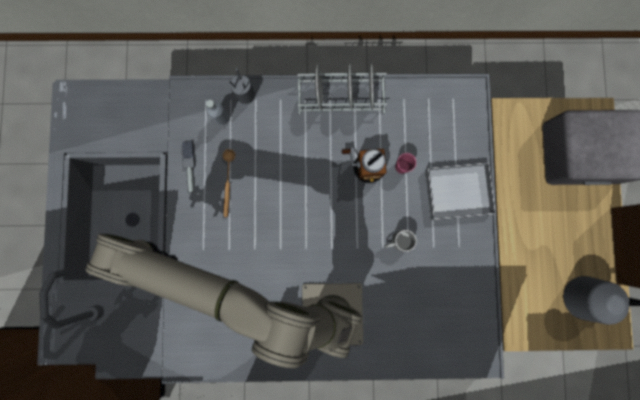

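View pics/side1.png

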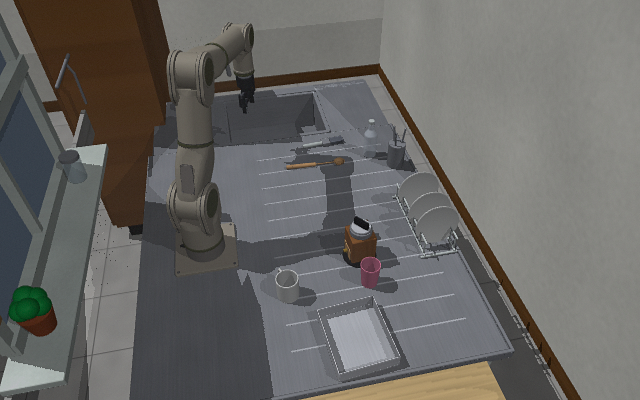

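The top view shows the dial at about (374,160), the beaker at (405,163) and the crank at (349,151). Next I'll enlarge it and compute positions.

```bash
cat > h.py <<'E'
from workcell import manip, eyes
import numpy as np
def ray(name,u,v,z):
    "world point on the pixel's ray at height z"
    c=eyes.camera_params(name);T=c["world_from_camera"]
    r=T[:3,:3]@[(u-c["cx"])/c["fx"],(v-c["cy"])/c["fy"],1]
    return T[:3,3]+r*(z-T[2,3])/r[2]
def cloud(name,d):
    c=eyes.camera_params(name);T=c["world_from_camera"]
    v,u=np.mgrid[:400,:640]
    P=np.stack([(u-c["cx"])/c["fx"]*d,(v-c["cy"])/c["fy"]*d,d],-1)
    return P@T[:3,:3].T+T[:3,3]
E
python3 - <<'E'
from h import *; import cv2
p=cv2.imread("pics/top1.png"); d=np.load("pics/top1.npy")
cv2.imwrite("pics/top1c.png",cv2.resize(p[130:200,330:430],None,fx=8,fy=8,interpolation=cv2.INTER_CUBIC))
P=cloud("top",d)
for lo,hi in((.181,.2),(.15,.17),(.09,.11)):
    m=(P[...,2]>lo)&(P[...,2]<hi); m[:130]=0;m[200:]=0;m[:,:330]=0;m[:,430:]=0
    q=P[m]; print(lo,len(q),q.min(0),q.max(0),q.mean(0)) if len(q) else 0
print(ray("top",374,160,.17))
E
```

```text
0.181 65 [ 0.54886969 -0.17677043  0.18153191] [ 0.59165383 -0.12890953  0.19496029] [ 0.57019693 -0.15239892  0.18856553]
0.15 284 [ 0.5325022  -0.19224969  0.15001569] [ 0.6101015  -0.111467    0.16756742] [ 0.56949256 -0.15125068  0.15852103]
0.09 126 [ 0.52135994 -0.31737611  0.09001853] [ 0.60767181 -0.0755674   0.10954721] [ 0.56292046 -0.20782506  0.09916525]
[ 0.56594342 -0.1531163   0.17      ]
```

View pics/top1c.png

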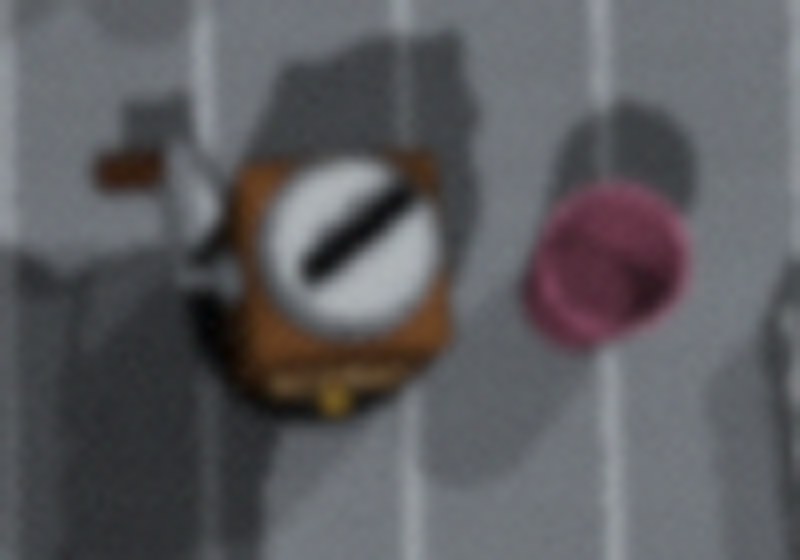

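Bar ends in the crop are (312,272) and (415,195), so the bar centre is near (0.570,-0.152) and its top at z ≈ 0.189. That matches a drainer height of about 0. I'll move above it.

```bash
python3 - <<'E'
from h import *
a=ray("top",369,164,.189);b=ray("top",381.9,154.4,.189);print(a,b,(a+b)/2,np.degrees(np.arctan2(*(b-a)[1::-1])),np.linalg.norm(b-a))
E
python3 -m crank '[[[8.5,0,0,3.5,0,0,0],[8.5,0,0,3.5,0,0,0],[8.5,2,-4.5,0,0,0,-2],[8.5,2,-4.5,0,0,0,-2],[8.5,2,-4.5,0,0,0,-2],[8.5,2,-4.5,0,0,0,-2],[8.5,2,-4.5,0,0,0,-2],[8.5,2,-4.5,0,0,0,-2],[8.5,2,-4.5,0,0,0,-2],[8.5,2,-4.5,0,0,0,-2],[8.5,2,-4.5,0,0,0,-2],[8.5,2,-4.5,0,0,0,-2],[8.5,2,-4.5,0,0,0,-2],[8.5,2,-4.5,0,0,0,-2],[8.5,2,-4.5,0,0,0,-2],[8.5,2,-4.5,0,0,0,-2],[8.5,2,-4.5,0,0,0,-2],[8.5,2,-4.5,0,0,0,0],[8.5,0,0,0,0,0,0]]]'
python3 - <<'E'
from h import *; import cv2
from scipy.spatial.transform import Rotation as R
o=manip.get_obs();print(o["clock"],o["joint_pos"],o["position"],R.from_quat(o["ee_rot"]).as_matrix(),o["ft_force"],o["torque"])
p,d=eyes.camera("wrist");cv2.imwrite("pics/w1.png",p[:,:,::-1]);np.save("pics/w1.npy",d);print(eyes.camera_params("wrist"))
E
```

```text
[ 0.54824395 -0.13266563  0.189     ] [ 0.58244809 -0.17923118  0.189     ] [ 0.56534602 -0.1559484   0.189     ] -53.70131909899456 0.05777779681801568
clock: 2.48
position: [0.5688, -0.1508, 0.3005]
ee_rot: [0.452, 0.892, -0.001, -0.0]
ft_force: [-0.4, -0.2, 0.0]
grip_width: 0.997
grasp_force: 0.0
2.475 [-0.36040504  0.24934976  0.6632577   1.48222672 -0.15064005  1.46347875
  0.93582475] [ 0.56876974 -0.15078284  0.30047105] [[-5.90564355e-01  8.06988840e-01 -1.65948127e-03]
 [ 8.06989992e-01  5.90560290e-01 -2.38653861e-03]
 [-9.45886283e-04 -2.74858941e-03 -9.99995775e-01]] [-0.3893988  -0.1932359   0.03943396] [ 0.05575703  0.01789848 -0.0275432 ]
{'fx': 309.70691628693146, 'fy': 309.70691628693146, 'cx': 324.11809362706356, 'cy': 200.86954770259334, 'hand_eye': array([[ 8.71320519e-06, -9.56822661e-01, -2.90672316e-01,
         7.48143897e-02],
       [ 9.99999886e-01,  1.47125301e-04, -4.54324717e-04,
        -6.94788400e-04],
       [ 4.77473437e-04, -2.90672279e-01,  9.56822553e-01,
        -1.44438869e-01],
       [ 0.00000000e+00,  0.00000000e+00,  0.00000000e+00,
         1.00000000e+00]])}
```

View pics/w1.png

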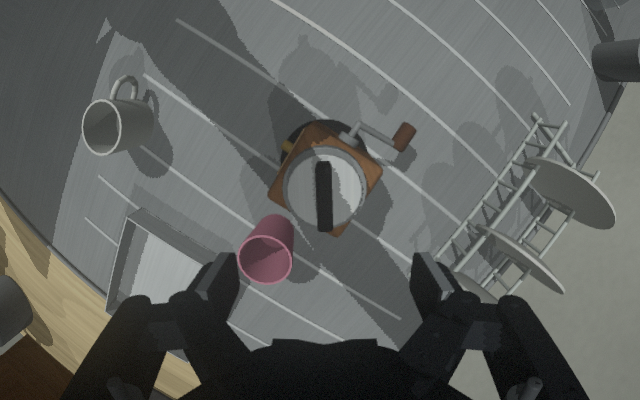

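Wrist view: bar from (323,162) to (325,231), disc spanning columns 287 to 366, centred near row 188.

```bash
cat >> h.py <<'E'
from scipy.spatial.transform import Rotation as R
def wray(u,v,z,o):
    c=eyes.camera_params("wrist");H=c["hand_eye"];x=np.array([u-c["cx"],v-c["cy"]])/c["fx"];t=np.hypot(*x)
    M=R.from_quat(o["ee_rot"]).as_matrix()
    r=M@H[:3,:3]@np.r_[x/t*np.sin(t),np.cos(t)];p=o["position"]+M@H[:3,3]
    return p+r*(z-p[2])/r[2]
E
python3 - <<'E'
from h import *; import cv2
o=manip.get_obs()
a=wray(324,162,.189,o);b=wray(325.5,230,.189,o);print(a,b,(a+b)/2,np.degrees(np.arctan2(*(b-a)[1::-1])),np.linalg.norm(b-a))
l=wray(287,190,.16,o);r=wray(366,190,.16,o);print(l,r,(l+r)/2,np.linalg.norm(r-l))
p=cv2.imread("pics/w1.png");cv2.imwrite("pics/w1c.png",cv2.resize(p[120:250,250:400],None,fx=4.5,fy=4.5,interpolation=cv2.INTER_CUBIC))
E
```

```text
[ 0.54946465 -0.12406003  0.189     ] [ 0.58676446 -0.17251334  0.189     ] [ 0.56811455 -0.14828668  0.189     ] -52.41058675956006 0.0611473556432503
[ 0.53980988 -0.17081374  0.16      ] [ 0.60068393 -0.12595448  0.16      ] [ 0.57024691 -0.14838411  0.16      ] 0.07561747646224824
```

View pics/w1c.png

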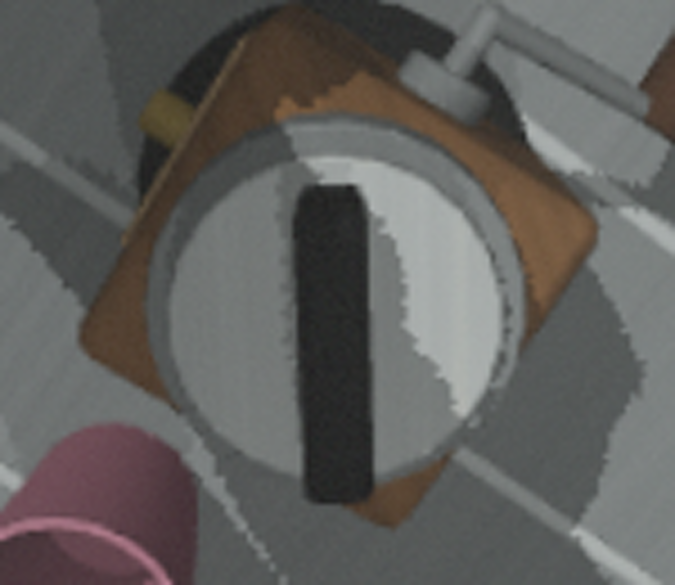

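```bash
python3 -m crank '[[[8.5,0,0.2,-3,0,0,1.4],[8.5,0,0,-4,0,0,0],[8.5,0,0,-4,0,0,0],[8.5,0,0,-1.5,0,0,0],[8.5,0,0,-1.1,0,0,0],[4,0,0,0,0,0,0],[3,0,0,0,0,0,0],[2.2,0,0,0,0,0,0],[1.8,0,0,0,0,0,0],[1.5,0,0,0,0,0,0],[1,0,0,0,0,0,0],[0.5,0,0,0,0,0,0],[0,0,0,0,0,0,0],[0,0,0,0,0,0,0],[0,0,0,0,0,0,0]]]' 45
python3 - <<'E'
from h import *
import cv2
o=manip.get_obs()
print(o["clock"],o["joint_pos"][6],o["position"],o["ft_force"],o["torque"],o["grip_width"],o["grasp_force"])
p,d=eyes.camera("wrist");cv2.imwrite("pics/w2.png",p[:,:,::-1])
E
```

```text
clock: 4.4
position: [0.5662, -0.1477, 0.166]
ee_rot: [0.441, 0.898, -0.002, -0.002]
ft_force: [-16.8, -5.2, 12.3]
grip_width: 0.151
grasp_force: 44.4
4.4 0.9977460936238736 [ 0.56623825 -0.14768781  0.16597894] [-16.81719132  -5.22453878  12.2876002 ] [-1.1594451   3.37705214 -0.07729351] 0.15141052501646318 44.412420988082886
```

View pics/w2.png

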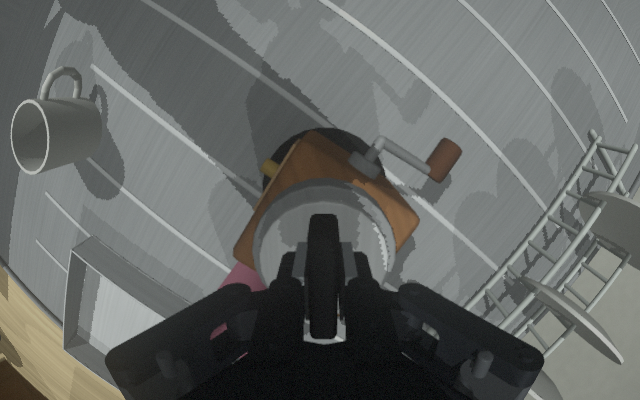

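The bar sits between the pads, gripped at 44 N. There is a lateral bias of about 16 N, so I'll ease it off.

```bash
python3 -m crank '[[[0,-0.2,-0.05,0.1,0,0,0],[0,0,0,0,0,0,0],[0,0,0,0,0,0,0]]]'
cat > s.py <<'E'
from h import *
o=manip.get_obs();M=R.from_quat(o["ee_rot"]).as_matrix()
print("t%.2f yaw %.2f"%(o["clock"],np.degrees(np.arctan2(M[1,1],M[0,1]))),"pos",(o["position"]*1000).round(1),"F",o["ft_force"].round(1),"M",o["torque"].round(3),"g",o["grasp_force"].round(0),"q7",o["joint_pos"][6].round(2),"tau7",o["tau"][6].round(3),"w",o["grip_width"].round(3))
E
python3 s.py
```

```text
clock: 4.82
position: [0.5659, -0.1477, 0.1661]
ee_rot: [0.44, 0.898, -0.001, -0.0]
ft_force: [-2.4, -7.2, -3.9]
grip_width: 0.15
grasp_force: 45.1Traceback (most recent call last):
  File "s.py", line 3, in <module>
    print("t%.2f yaw %.2f"%(o["clock"],np.degrees(np.arctan2(M[1,1],M[0,1]))),"pos",(o["position"]*1000).round(1),"F",o["ft_force"].round(1),"M",o["torque"].round(3),"g",o["grasp_force"].round(0),"q7",o["joint_pos"][6].round(2),"tau7",o["tau"][6].round(3),"w",o["grip_width"].round(3))
                                                                                                                                                                          ^^^^^^^^^^^^^^^^^^^^^^
AttributeError: 'float' object has no attribute 'round'
```

```bash
sed -i 's/o\["grasp_force"\].round(0)/round(o["grasp_force"])/;s/o\["grip_width"\].round(3)/round(o["grip_width"],3)/' s.py
python3 -m crank '[[[0,0,-0.1,-0.05,0,0,0],[0,0,0,0,0,0,0]]]' >/dev/null; python3 s.py
python3 -m crank '[[[0,0,0,0,0,0,-4],[0,0,0,0,0,0,0]]]' >/dev/null; python3 s.py
python3 -m crank '[[[0,0,0,0,0,0,-4],[0,0,0,0,0,0,0]]]' >/dev/null; python3 s.py
python3 -m crank '[[[0,0,0,0,0,0,-4],[0,0,0,0,0,0,0]]]' >/dev/null; python3 s.py
python3 -m crank '[[[0,0,0,0,0,0,-4],[0,0,0,0,0,0,0]]]' >/dev/null; python3 s.py
python3 -m crank '[[[0,0,0,0,0,0,-4],[0,0,0,0,0,0,0]]]' >/dev/null; python3 s.py
```

```text
t5.08 yaw 37.82 pos [ 566.  -147.8  166.1] F [-4.6 -3.7  2.1] M [-0.727  1.017  0.014] g 46 q7 1.0 tau7 0.033 w 0.152
t5.33 yaw 33.86 pos [ 566.4 -147.5  166.1] F [-5.2 -4.   0.8] M [-0.942  0.834  0.01 ] g 46 q7 0.93 tau7 -0.684 w 0.155
t5.58 yaw 29.95 pos [ 566.8 -147.2  166.1] F [-2.6 -3.8  1.9] M [-0.996  0.497 -0.046] g 46 q7 0.87 tau7 -0.629 w 0.152
t5.83 yaw 26.01 pos [ 567.1 -147.   166.1] F [-1.1 -5.5 -1. ] M [-1.224  0.131 -0.044] g 46 q7 0.8 tau7 -0.599 w 0.155
t6.08 yaw 22.03 pos [ 567.5 -146.8  166.1] F [ 2.1 -4.1  0.8] M [-0.963 -0.4   -0.121] g 46 q7 0.74 tau7 -0.452 w 0.152
t6.33 yaw 18.06 pos [ 567.9 -146.6  166.1] F [ 4.5 -5.3 -2.7] M [-1.116 -0.841  0.015] g 45 q7 0.67 tau7 -0.591 w 0.158
```

Torque follows a click pattern with a period of about 20°. I've passed one click. Next I'll go through the second click to 6° beyond it.

```bash
python3 -m crank '[[[0,0,0,0,0,0,-5],[0,0,0,0,0,0,0]]]' >/dev/null; python3 s.py
python3 -m crank '[[[0,0,0,0,0,0,-5],[0,0,0,0,0,0,0]]]' >/dev/null; python3 s.py
python3 -m crank '[[[0,0,0,0,0,0,-5],[0,0,0,0,0,0,0]]]' >/dev/null; python3 s.py
python3 -m crank '[[[0,0,0,0,0,0,-5],[0,0,0,0,0,0,0]]]' >/dev/null; python3 s.py
python3 -m crank '[[[0,0,0,0,0,0,-3],[0,0,0,0,0,0,0]]]' >/dev/null; python3 s.py
python3 -m crank '[[[0,0,0,0,0,0,-3],[0,0,0,0,0,0,0]]]' >/dev/null; python3 s.py
python3 -m crank '[[[0,0,0,0,0,0,0],[0,0,0,0,0,0,0]]]' >/dev/null; python3 s.py
```

```text
t6.58 yaw 13.06 pos [ 568.5 -146.5  166.1] F [ 7.1 -5.7 -3.8] M [-1.078 -1.51   0.024] g 45 q7 0.59 tau7 -0.744 w 0.152
t6.83 yaw 8.07 pos [ 569.  -146.4  166.1] F [ 9.5 -6.  -7.4] M [-1.249 -2.039  0.027] g 45 q7 0.51 tau7 -0.719 w 0.154
t7.08 yaw 3.09 pos [ 569.5 -146.3  166.1] F [12.8 -5.4 -9.1] M [-1.24  -2.741 -0.034] g 45 q7 0.43 tau7 -0.687 w 0.151
t7.33 yaw -1.89 pos [ 570.  -146.3  166.2] F [ 15.9  -6.4 -11.7] M [-1.417 -3.431  0.1  ] g 44 q7 0.34 tau7 -0.8 w 0.152
t7.58 yaw -4.85 pos [ 570.4 -146.3  166.2] F [ 18.3  -6.  -12.4] M [-1.523 -3.835  0.212] g 44 q7 0.3 tau7 -0.594 w 0.151
t7.83 yaw -7.85 pos [ 570.7 -146.4  166.2] F [ 19.4  -7.  -13.9] M [-1.588 -4.282  0.211] g 44 q7 0.25 tau7 -0.561 w 0.153
t8.07 yaw -7.81 pos [ 570.6 -146.4  166.2] F [ 19.   -7.2 -13.5] M [-1.567 -4.322  0.107] g 44 q7 0.25 tau7 -0.16 w 0.155
```

The measured TCP orbits a point at about (0.570, −0.1525), so I gripped about 6 mm off-axis along the bar. That lateral force muddies the torque reading. I'll relax, open here so the dial settles in its nearest click, and regrip centred.

```bash
python3 -m crank '[[[0,0.2,-0.1,-0.1,0,0,0],[0,0,0,0,0,0,3],[4,0,0,0,0,0,3],[4,0,0,0,0,0,0],[4,0,0,0,0,0,0],[4,0,0,0,0,0,0]]]' >/dev/null; python3 s.py
python3 - <<'E'
from h import *;import cv2
o=manip.get_obs();p,d=eyes.camera("top");cv2.imwrite("pics/t2.png",p[:,:,::-1])
p,d=eyes.camera("wrist");cv2.imwrite("pics/w3.png",cv2.resize(p[150:400,180:480,::-1],None,fx=2.5,fy=2.4))
E
```

```text
t8.82 yaw -2.07 pos [ 569.1 -147.   164.8] F [ 0.8  0.  -1.5] M [-0.036  0.015 -0.06 ] g 0 q7 0.35 tau7 0.005 w 0.465
```

View pics/w3.png

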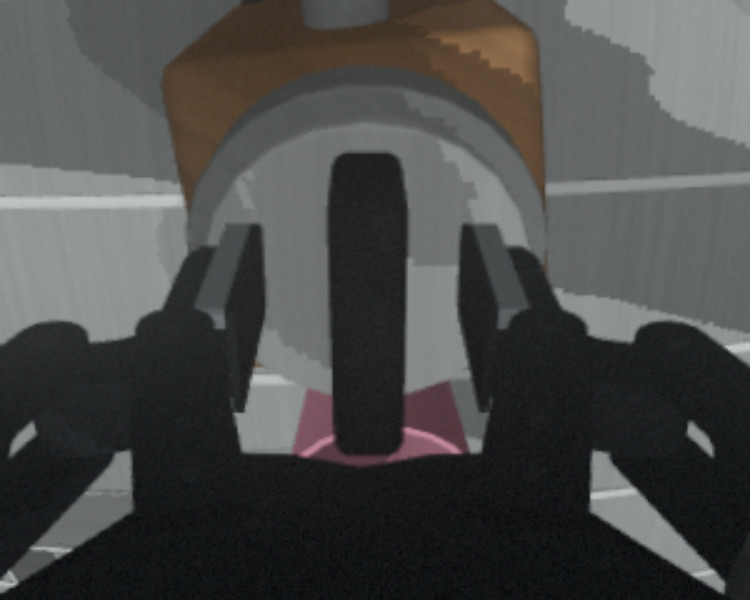

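Wrist crop: the bar runs from (366,155) to (370,452) and is parallel to the pads, so the dial rests in a click at yaw ≈ −2.

```bash
python3 - <<'E'
from h import *
o=manip.get_obs()
a=wray(326.4,214.6,.189,o);b=wray(328,338.3,.189,o);a2=wray(326.4,214.6,.183,o)
print(a,b,a2,(a+b)/2,np.linalg.norm(a-b),np.degrees(np.arctan2(*(b-a)[1::-1])))
for u,v in((330,213),(405,213)): 
    print(wray(180+u/2.5,150+v/2.4,.189,o))
E
```

```text
[ 0.57010062 -0.11540162  0.189     ] [ 0.56870558 -0.18250238  0.189     ] [ 0.57006741 -0.11752137  0.183     ] [ 0.5694031 -0.148952   0.189    ] 0.0671152678826879 -91.19101730171478
[ 0.56363356 -0.12605436  0.189     ]
[ 0.57634891 -0.12652214  0.189     ]
```

Taking the near end as true, the centre is y ≈ −0.1525, which agrees with the orbit fit. I'll shift −5.5 mm in y and regrip.

```bash
python3 -m crank '[[[4,0.05,-0.55,0.1,0,0,0.5],[4,0,0,0,0,0,0],[2.2,0,0,0,0,0,0],[1.8,0,0,0,0,0,0],[1.4,0,0,0,0,0,0],[0,0,0,0,0,0,0],[0,0,0,0,0,0,0],[0,0,0,0,0,0,0],[0,0,0,0,0,0,0]]]' 45 >/dev/null; python3 s.py
python3 -m crank '[[[0,0,0,0,0,0,0]]]' >/dev/null; python3 s.py
python3 -m crank '[[[0,0,0,0,0,0,0]]]' >/dev/null; python3 s.py
```

```text
t10.05 yaw -1.57 pos [ 570.  -152.6  166. ] F [ 5.9 -0.5  0.8] M [ 0.101 -1.154  0.039] g 44 q7 0.36 tau7 -0.019 w 0.156
t10.18 yaw -1.56 pos [ 570.  -152.6  166.1] F [5.1 0.5 0.2] M [ 0.057 -1.141 -0.046] g 44 q7 0.36 tau7 -0.02 w 0.151
t10.30 yaw -1.56 pos [ 570.  -152.6  166.1] F [ 6.2  0.6 -0.1] M [-0.007 -1.136 -0.015] g 44 q7 0.36 tau7 -0.02 w 0.154
```

```bash
cat > m.py <<'E'
from h import *
# average the moment over a few frames, arm holding
L=[]
for i in range(4):
    o=manip.get_obs();L.append([o["torque"][2],o["tau"][6],*o["ft_force"][:2]]);eyes.camera("wrist")
M=R.from_quat(o["ee_rot"]).as_matrix()
print("t%.2f yaw %.2f"%(o["clock"],np.degrees(np.arctan2(M[1,1],M[0,1]))),(o["position"]*1000).round(1),"Mz,tau7,Fx,Fy",np.mean(L,0).round(3),"sd",np.std(L,0)[:2].round(3))
E
python3 -m crank '[[[0,0.05,0,0,0,0,-3],[0,0,0,0,0,0,0]]]' >/dev/null; python3 m.py
python3 -m crank '[[[0,0,0,0,0,0,-3],[0,0,0,0,0,0,0]]]' >/dev/null; python3 m.py
```

```text
t10.70 yaw -4.52 [ 570.1 -152.6  166. ] Mz,tau7,Fx,Fy [ 0.087 -0.256  2.408  1.451] sd [0.021 0.193]
t11.15 yaw -7.50 [ 570.1 -152.6  166. ] Mz,tau7,Fx,Fy [ 0.015 -0.219  2.763  1.102] sd [0.02  0.194]
```

Not the stop: it should read about 0.28 here. Continuing through click 3 (yaw ≈ −22) to 6° past it.

```bash
python3 -m crank '[[[0,0,0,0,0,0,-3],[0,0,0,0,0,0,0]]]' >/dev/null; python3 m.py
python3 -m crank '[[[0,0,0,0,0,0,-4],[0,0,0,0,0,0,0]]]' >/dev/null; python3 m.py
python3 -m crank '[[[0,0,0,0,0,0,-4],[0,0,0,0,0,0,0]]]' >/dev/null; python3 m.py
python3 -m crank '[[[0,0,0,0,0,0,-4],[0,0,0,0,0,0,0]]]' >/dev/null; python3 m.py
python3 -m crank '[[[0,0,0,0,0,0,-3],[0,0,0,0,0,0,0]]]' >/dev/null; python3 m.py
python3 -m crank '[[[0,0,0,0,0,0,-3],[0,0,0,0,0,0,0]]]' >/dev/null; python3 m.py
```

```text
t11.60 yaw -10.53 [ 570.2 -152.6  166. ] Mz,tau7,Fx,Fy [-3.000e-03 -1.330e-01  3.234e+00  1.920e+00] sd [0.03 0.16]
t12.05 yaw -14.53 [ 570.2 -152.6  166. ] Mz,tau7,Fx,Fy [-0.044 -0.144  3.48   2.068] sd [0.026 0.211]
t12.50 yaw -18.51 [ 570.3 -152.7  166. ] Mz,tau7,Fx,Fy [-0.104 -0.098  4.003  1.532] sd [0.03  0.222]
t12.95 yaw -22.48 [ 570.3 -152.7  166. ] Mz,tau7,Fx,Fy [ 0.035 -0.251  4.246  1.594] sd [0.023 0.222]
t13.40 yaw -25.47 [ 570.4 -152.7  166. ] Mz,tau7,Fx,Fy [ 0.056 -0.201  4.393  1.392] sd [0.025 0.174]
t13.85 yaw -28.47 [ 570.4 -152.7  166.1] Mz,tau7,Fx,Fy [ 0.014 -0.153  5.081  1.583] sd [0.009 0.156]
```

Same click signature, no stop yet. On through click 4 (yaw ≈ −42).

```bash
python3 -m crank '[[[0,0.05,0.02,0,0,0,-5],[0,0,0,0,0,0,0]]]' >/dev/null; python3 m.py
python3 -m crank '[[[0,0,0,0,0,0,-5],[0,0,0,0,0,0,0]]]' >/dev/null; python3 m.py
python3 -m crank '[[[0,0,0,0,0,0,-4],[0,0,0,0,0,0,0]]]' >/dev/null; python3 m.py
python3 -m crank '[[[0,0,0,0,0,0,-3],[0,0,0,0,0,0,0]]]' >/dev/null; python3 m.py
python3 -m crank '[[[0,0,0,0,0,0,-3],[0,0,0,0,0,0,0]]]' >/dev/null; python3 m.py
```

```text
t14.30 yaw -33.50 [ 570.5 -152.8  166. ] Mz,tau7,Fx,Fy [-0.045 -0.193  3.273  0.898] sd [0.013 0.261]
t14.75 yaw -38.50 [ 570.5 -152.8  166. ] Mz,tau7,Fx,Fy [-0.114 -0.131  3.55   0.836] sd [0.037 0.26 ]
t15.20 yaw -42.49 [ 570.6 -152.8  166. ] Mz,tau7,Fx,Fy [ 0.029 -0.218  3.649  0.204] sd [0.034 0.205]
t15.65 yaw -45.49 [ 570.7 -152.8  166.1] Mz,tau7,Fx,Fy [ 0.046 -0.201  4.295  0.584] sd [0.016 0.152]
t16.10 yaw -48.48 [ 570.7 -152.9  166. ] Mz,tau7,Fx,Fy [ 0.204 -0.328  4.11  -0.068] sd [0.028 0.155]
```

The torque has jumped to 0.20 N m, where earlier clicks read about 0.01. It looks like the stop, so I'll confirm with a small further turn.

```bash
python3 -m crank '[[[0,0,0,0,0,0,-1],[0,0,0,0,0,0,0]]]' >/dev/null; python3 m.py
python3 -m crank '[[[0,0,0,0,0,0,-1],[0,0,0,0,0,0,0]]]' >/dev/null; python3 m.py
```

```text
t16.55 yaw -49.50 [ 570.7 -152.9  166.1] Mz,tau7,Fx,Fy [ 0.249 -0.264  4.422  0.033] sd [0.009 0.048]
t17.00 yaw -50.53 [ 570.7 -152.9  166. ] Mz,tau7,Fx,Fy [ 0.253 -0.293  4.928 -0.154] sd [0.016 0.049]
```

The torque climbs and holds at 0.25 N m, so this is the stop, with closed at yaw ≈ −42. Now back anticlockwise to yaw ≈ +38 (closed + 80°).

```bash
python3 -m crank '[[[0,0,0,0,0,0,5],[0,-0.03,0,0,0,0,3.5],[0,0,0,0,0,0,5],[0,0,0,0,0,0,5],[0,0,0,0,0,0,5],[0,0,0,0,0,0,5],[0,0,0,0,0,0,0]]]' >/dev/null; python3 m.py
python3 -m crank '[[[0,0,0,0,0,0,5],[0,0,0,0,0,0,5],[0,0,0,0,0,0,5],[0,0,0,0,0,0,5],[0,0,0,0,0,0,5],[0,0,0,0,0,0,5],[0,0,0,0,0,0,0]]]' >/dev/null; python3 m.py
python3 -m crank '[[[0,0,0,0,0,0,5],[0,0,0,0,0,0,5],[0,0,0,0,0,0,5],[0,0,0,0,0,0,5],[0,0,0,0,0,0,5],[0,0,0,0,0,0,5],[0,0,0,0,0,0,0],[0,0,0,0,0,0,0]]]' >/dev/null; python3 m.py; python3 s.py
```

```text
t18.07 yaw -22.04 [ 570.3 -152.7  166. ] Mz,tau7,Fx,Fy [0.095 0.167 4.068 0.524] sd [0.036 0.273]
t19.15 yaw 7.96 [ 570.  -152.6  166. ] Mz,tau7,Fx,Fy [0.038 0.235 1.598 1.313] sd [0.031 0.277]
t20.35 yaw 37.95 [ 569.6 -152.8  166. ] Mz,tau7,Fx,Fy [ 0.075 -0.055  0.003  1.24 ] sd [0.039 0.01 ]
t20.40 yaw 37.95 pos [ 569.6 -152.8  166. ] F [0.4 1.7 8.8] M [0.24  0.019 0.013] g 46 q7 1.01 tau7 -0.062 w 0.15
```

```bash
python3 -m crank '[[[5,0,0,0,0,0,0],[5,0,0,0,0,0,0],[5,0,0,0,0,0,0],[5,0,0,0,0,0,0],[5,0,0,4,0,0,0],[5,0,0,5,0,0,0],[5,0,0.45,4.5,0,0,0],[5,0,0,0,0,0,0]]]' >/dev/null; python3 s.py
python3 - <<'E'
from h import *;import cv2
p,d=eyes.camera("wrist");a=cv2.imread("pics/w1.png")
cv2.imwrite("pics/w4.png",np.hstack([cv2.resize(i[120:270,220:430],None,fx=1.9,fy=1.9) for i in(a,p[:,:,::-1])]))
p,d=eyes.camera("side");a=cv2.imread("pics/side1.png")
cv2.imwrite("pics/s2.png",np.hstack([cv2.resize(i[130:390,260:460],None,fx=2,fy=2) for i in(a,p[:,:,::-1])]))
E
```

```text
t21.40 yaw 37.94 pos [ 571.5 -148.3  304.4] F [ 1.  -0.8 -1.3] M [0.038 0.016 0.017] g 0 q7 0.96 tau7 -0.158 w 0.585
```

View pics/w4.png

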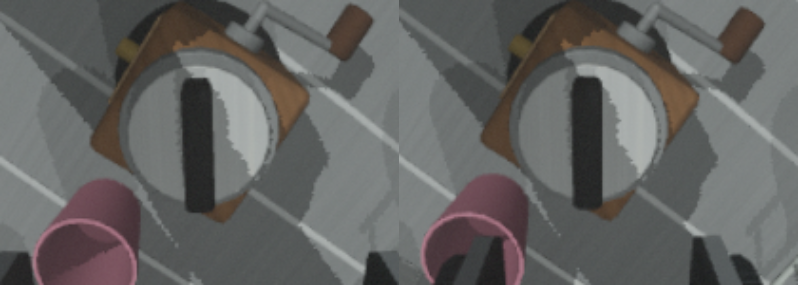

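View pics/s2.png

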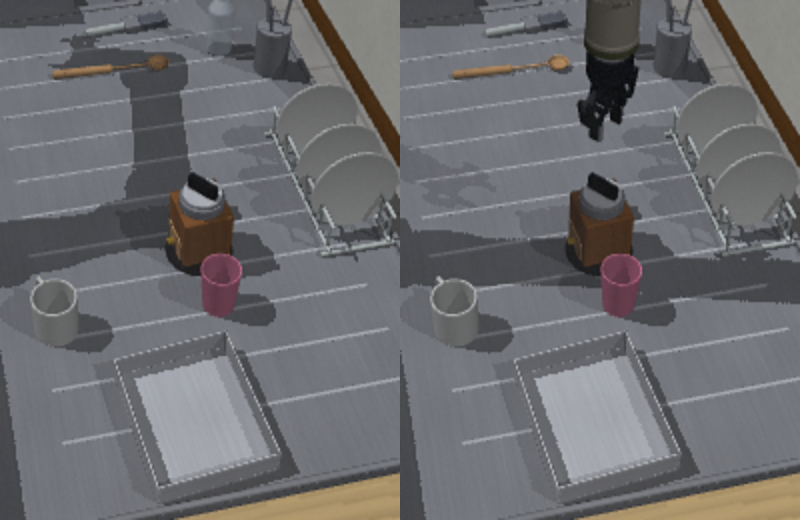

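Both views show the bar back along its starting direction, exactly 80° from the closed click felt at −42°. The beaker, mug, tin, spoon and brush haven't moved, and the gripper is clear.

```bash
python3 -c "
from workcell import job;print(job.hand_in())"
```

```text
the job is handed in; nothing more can be done
None
```

I turned the dial clockwise until it met the closed stop (a steady 0.25 N m, not forced), then back exactly four clicks and let go; the rest of the washing-up was not moved, and the job is handed in.

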